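# Set the rake and level a display shelf

### The job

Get the little marble display shelf ready: first turn the rake dial until its pointer stands at the long broad mark of its scale. Then level the shelf with its levelling foot: turn the round foot knob so that, with the spirit level pressed gently but flat onto the marble by its rubber pad, the bubble lies centred between the two black rings. Finish while still pressing the spirit level flat with the bubble centred, without letting go, and leave the cheese on the shelf and the goods round it where they are.

Things in the scene. Friction and masses are not known exactly. Their poses are not given: they have to be found in the camera images.
- stand: Fixed aluminium bridge shelf, deck 150 (x) x 400 (y) mm, top 50 mm above the work surface, across a row of cheese wheels. Origin on the work surface under its centre; x to its back, y to its left end. Left end: rake dial; middle: marble board 124 x 208 mm, top 89 mm up, with the spirit level along y on its front half and a loose cheese behind it; right end: levelling foot.
- dial_grip (a point): Middle of the rake dial's black upright grip bar (40 long, 14 thick, 30 mm high; its top 13 mm above this point), 98 mm above the work surface, on the dial's vertical axis. Turns with the dial: the bar lies along the point's x, the white pointer at its -x end. At x 0, y +139 mm of the stand.
- dial (a joint): Rake dial, rad, growing clockwise seen from above, 0 to 3.14. 0: pointer to the stand's -x (front); 1.571: to its +y (left). Nine white marks 22.5 degrees apart; the long broad one, in the middle, is at 1.571. It starts between 0.2 and 1.05, stays where left (friction 0.1 N m), and tips the board back edge up by 0.04 rad per rad.
- foot_grip (a point): Centre of the levelling foot's round black fluted hand knob (35 mm across, 28 mm high), about 112 mm above the work surface, near x 0, y -150 mm of the stand; axis vertical within 0.1 rad; any grip yaw. Clockwise from above raises the board's right end, 0.012 rad per rad. At the start the right end is too low by 0.3 to 1.5 rad of knob. Stays where left (0.07 N m); pressing the level does not turn it.
- level_pad (a point): Centre of the top of the rubber thumb pad (22 x 34 mm) on the right end of the spirit level (28 mm wide, 184 mm long). The spring holds it 9 mm up when free; pressed flat it is about 115 mm above the work surface (some 5 mm more or less with rake and foot). At x -36, y -86 mm of the stand.
- vial (a point): Top of the middle of the level's grey vial (98 mm long along the stand's y, 19 mm across), 70 mm left of the pad. The bubble is the white pill, 16 mm long, in it; two black rings stand 11 mm either side of the middle, so a centred bubble leaves 3 mm to each ring.
- spirit_level: The spirit level itself: its origin lies at the hinge at its left end, 5.5 mm above the marble; it extends 182 mm along its own -y to the pad end.
- level_hinge (a joint): Lift of the spirit level off the marble, rad: 0 is pressed flat on the marble (a hard stop), 0.06 is fully sprung up, as it stands when nobody presses. Pressing on the pad takes about 3 N to start and 5 N to lie flat; 8 to 15 N holds it surely.
- bubble (a joint): Bubble's place along the vial, m from the middle, positive toward the pad (right) end, stops at +-0.024. It floats to the higher end and settles within 2 s. True only while the level is pressed flat (free, it lies at the pad end). With the level flat, turning the foot knob clockwise by 1 rad moves it by +0.010 m.
- ash_brick: Bystander: grey truncated-pyramid cheese, 57 x 63 x 54 mm, standing loose on the back half of the marble; origin under its centre.
- crottin: Bystander: small drum cheese, 62 mm across, 72 mm high, right of the stand; origin under its centre.
- honey: Bystander: honey jar, 71 mm across, 110 mm high, behind the stand on the left; origin under its centre.
- jam: Bystander: jam jar, 75 mm across, 112 mm high, far left; origin under its centre.
- price_stand: Bystander: price card on a thin stem with a round foot, 42 x 75 x 106 mm, left of the stand; origin under its foot.

How it is judged:
On the way:
1. the rake dial's pointer stands at the long mark (within 0.12 rad) (value of joint dial between 1.4508 and 1.6908 rad), for 0.2 s.
At the end, for the whole second after the job is handed in: The robot is still pressing the spirit level (more than 1.5 N) flat on the marble (lift under 0.006 rad), its bubble within 3 mm of the middle (between the black rings), the dial within 0.12 rad of the long mark, the grey cheese still on the shelf (all of step 1 and value of joint level_hinge below 0.006 rad and value of joint bubble between -0.003 and 0.003 m and contact force between any of the fingers, the arm and spirit_level above 1.5 N and z of ash_brick in the frame of stand above 0.06 m); the arm keeps its last pose, push and grip.
It fails at once if a bystander (the cheese on the shelf, drum cheese, jars, price stand) is pushed more than 40 mm or tipped (distance of any of ash_brick, crottin, honey, jam, price_stand from where it was at the start of the episode above 0.04 m or angle between any of ash_brick, crottin, honey, jam, price_stand's own z axis and vertical above 0.5 rad).
It fails at once if the spirit level is pressed with more than 60 N (contact force between any of the fingers, the arm and spirit_level above 60 N).
It also fails if it takes over 72 s, if anything falls off the work surface, if the arm or the gripper's body presses on something with over 40 N, if the wrist force passes 120 N, or if a joint passes its speed limit or range.

### The arm

A 6-joint arm with a two-finger parallel gripper is mounted at the origin on a cart in front of the work surface, level with it; the furniture and walls round the work are solid. World frame = base frame: x ahead of the robot, y to its left, z up, the work surface at z = 0. Lengths are in m, angles in rad, forces in N, time in s.
With the tool pointing down it reaches from about 0.35 to 1 m from the base axis. Payload 7.1 kg.
Tool frame: the origin (TCP) lies at the very end of the fingers, on their centre line; the grasp point (between the pads) lies 19 mm behind it; z points along the fingers, y is the direction in which the jaws open and shut (so a half turn about z gives the same grasp; the last joint's range is limited). The gripper opens to 85 mm and grips with 20 to 120 N. Pads are 22 mm wide; open, the fingers measure 114 mm over their backs; the gripper's body (76 mm by 85 mm) begins 54 mm behind the grasp point. The pads swing forward as they close: fully open they stand 13 mm farther back than shut.
Start: joints at [-1.121, 0.423, 1.63, -0, 1.089, -0.019], TCP at [0.282, -0.558, 0.231] pointing down, gripper open.
Joint ranges: [-3, 3], [-0.9, 2.11], [0.09, 2.58], [-1.31, 4.45], [0.11, 2.69], [-2.54, 2.54]. Speed limits (rad/s): [2.39, 2.39, 3.01, 3.14, 3.14, 3.14].

### API

Orientations are given as a unit quaternion [x, y, z, w].
In Python, from bench import robot gives the robot as it stands.
- The arm moves only by the tool jog_arm, never from a script. Its argument "series" is one flat list of numbers, 7 for each row, row after row: the shift along the tool's x, y, z as a fraction of full scale, then the turn, a rotation vector about the tool's x, y, z as a fraction of full scale, then the opening, from 0 (shut) to 1 (fully open). In form: [dx, dy, dz, rx, ry, rz, grip, dx, dy, dz, rx, ry, rz, grip, ...]. A call has 1 to 12 rows; each row is the pose to reach, as a shift and turn from the pose commanded when the call began, along the tool's axes at that moment; what a row does not reach only later rows make up. Full scale, the value 1, is 120 mm for a shift and pi/2 rad for a turn. A row lasts 1/10 s, in which the tool goes at most 50 mm and 8.59 degrees, less where a joint would pass 70% of its speed; a pose out of reach is approached as far as the arm can. A call with a number of a shift or a turn outside -1 to 1 is refused whole. A call with a gripper value outside its range is refused whole. The fingers move at their own pace and stop on an object; "force" is the grip in N (left out, the last holds). Time passes only in rows, so rows that repeat a pose let the fingers close. It gives the time, the measured TCP pose, the force and the opening at its end, in the units of the state.
- robot.observe(): the state, without advancing time (a new reading comes with each control period).
- robot.capture(name): name is "scene" or "side" or "wrist"; returns a dict with "pixels" (420x560x3 uint8, blue, green, red), "mtx" (3x3 intrinsics, pixels), "origin" and "attitude" of the camera in the world; the wrist camera has in their place "mount" (4x4, takes a point from camera to tool coordinates, whose origin is the TCP and whose axes are the flange's). Camera axes: x right, y down, z forward; pixel columns grow to the right and rows downward; lengths in m; the calibration is good to about 2 mm. The wrist camera is an equidistant fisheye: a pixel r from the principal point sees the ray r / f radians off the axis. A picture is of the moment at which its call begins: read the wrist's pose just before it. There is no depth.
- robot.hand_in(): hands the job in, once; it reports no verdict.
Trained networks look in a picture, given as the dict that the camera call returned (one of the last four; its "shot" number tells which), for a name from the list of things; names that differ only in an ending like _2 or _b are one class to them, and where a whole thing is asked for, a point or a joint stands for the part that bears it (a point fixed in the world has none). Each returns a list of dicts, best first, with "confidence" (0 to 1); they miss things now and then, are a little off and sometimes report something else, mostly with a low value. They report only what shows in the picture. A call takes as long as a camera call.
- robot.silhouettes(label, picture): "mask" (420x560 bool, what is visible of it) and "bbox" ([left, top, right, bottom] in pixels, round what is visible of it).
The state is a dict: "time": time; "qpos": joint angles; "joint_vel": joint speeds; "tau": joint torques, N m; "tcp_pos": TCP position; "tool_rot": TCP orientation; "contact_force": force on the tool from outside, world axes, zero at the start; "torque": the same for the moment, N m; "opening": finger opening in m.
Only numpy, scipy, OpenCV 4.12 (cv2) and the standard library are available. Lean on these libraries where they do the work, as an engineer would, in place of code of your own. Each camera call takes 0.05 s, during which the arm holds its last target. There are 200 camera calls.

## Working session

There is one attempt and no reset: what is moved stays moved. The work goes in short steps, Python scripts to look and compute and a tool call to move; the robot and the scene stay as the last step left them, time stands still between calls to the robot, and variables do not carry over. Pictures are saved under pics/ and viewed, about 8 in all and at most 12, crops included, and the job is handed in when it is done.

Besides the shell and the picture viewer there is one more tool, called after ">>>" by a JSON object that holds its "api" and its "payload". jog_arm: Moves the arm, as the interface text tells. Shift numbers are shares of 120 mm and turn numbers shares of pi/2 rad, none past 1 either way. Its arguments: {"type":"object","properties":{"series":{"type":"array","items":{"type":"number","minimum":-1,"maximum":1}},"force":{"type":"number"}},"required":["series"]}

```bash
mkdir -p pics; cat > h.py <<'E'
import numpy as np, cv2
from bench import robot
from scipy.spatial.transform import Rotation as R
def rot(a):
    a=np.array(a,float)
    return a if a.shape==(3,3) else R.from_quat(a).as_matrix()
def ray(pic,uv,st=None):
    K=np.array(pic["mtx"]);u,v=uv
    d=np.array([(u-K[0,2])/K[0,0],(v-K[1,2])/K[1,1],1.])
    if "mount" in pic:
        a=d[:2];r=np.linalg.norm(a);d=np.r_[a/max(r,1e-9)*np.sin(r),np.cos(r)]
        M=np.array(pic["mount"]);T=rot(st["tool_rot"])
        return T@M[:3,3]+np.array(st["tcp_pos"]),T@M[:3,:3]@d
    return np.array(pic["origin"]),rot(pic["attitude"])@d
def at_z(pic,uv,z,st=None):
    o,d=ray(pic,uv,st);return o+d*(z-o[2])/d[2]
def tri(rs):
    A=0;b=0
    for o,d in rs:
        d=d/np.linalg.norm(d);P=np.eye(3)-np.outer(d,d);A=A+P;b=b+P@o
    p=np.linalg.solve(A,b);return p,[np.linalg.norm(np.cross(p-o,d/np.linalg.norm(d))) for o,d in rs]
def proj(pic,p,st=None):
    K=np.array(pic["mtx"])
    if "mount" in pic:
        M=np.array(pic["mount"]);T=rot(st["tool_rot"])
        q=M[:3,:3].T@(T.T@(np.array(p)-st["tcp_pos"])-M[:3,3])
        th=np.arctan2(np.hypot(q[0],q[1]),q[2]);n=q[:2]/np.hypot(q[0],q[1])*th
    else:
        q=rot(pic["attitude"]).T@(np.array(p)-pic["origin"]);n=q[:2]/q[2]
    return np.array([K[0,0]*n[0]+K[0,2],K[1,1]*n[1]+K[1,2]])
E
python3 - <<'E'
from h import *
s=robot.observe();print(s)
ims=[]
for n in ("scene","side"):
    p=robot.capture(n);print(n,p["mtx"],p["origin"],p["attitude"]);
    cv2.imwrite(f"pics/{n}0.png",cv2.resize(p["pixels"],(784,588),interpolation=cv2.INTER_CUBIC))
    for l in ("stand","dial_grip","foot_grip","level_pad","vial","spirit_level","ash_brick","crottin","price_stand","honey","jam"):
        for r in robot.silhouettes(l,p)[:2]:
            m=r["mask"];c=np.argwhere(m).mean(0)[::-1];print(l,round(r["confidence"],2),r["bbox"],c.round(1),m.sum())
E
```

```text
{'time': 0.0, 'qpos': array([-1.12100399e+00,  4.23861377e-01,  1.63073474e+00,  2.49328057e-05,
        1.08855426e+00, -1.89864477e-02]), 'joint_vel': array([ 0.00045806, -0.00084201, -0.0006616 , -0.00019832,  0.00050487,
        0.00090721]), 'tau': array([-2.13612235e-03, -5.57399869e+01, -2.81743383e+01, -1.91879703e-04,
        7.51452200e-03, -3.68750790e-06]), 'tcp_pos': array([ 0.28216582, -0.55705194,  0.23051528]), 'tool_rot': array([ 9.72657386e-01,  2.32243415e-01, -1.55689160e-04, -7.63219848e-04]), 'contact_force': array([1.03293609, 0.29199298, 0.13459567]), 'torque': array([ 0.03827499, -0.00042919, -0.02711987]), 'opening': 0.08538545705044352}
scene [[459.73154762   0.         280.50689213]
 [  0.         459.73154762 203.2400717 ]
 [  0.           0.           1.        ]] [-0.18627351  0.62728952  1.03967321] [-0.42264249  0.81193844 -0.35565685  0.188779  ]
stand 0.77 [252.6, 174.3, 378.7, 269.2] [313.2 219.5] 4663
dial_grip 0.43 [276.4, 218.0, 289.9, 235.7] [284.5 227.6] 163
foot_grip 0.74 [305.3, 188.4, 354.7, 222.8] [330.8 205.9] 551
foot_grip 0.6 [346.8, 17
[... 949 characters left out ...]
5.6, 293.1, 203.2] [266.4 188. ] 499
level_pad 0.96 [241.4, 177.3, 292.0, 199.9] [266.  187.8] 478
vial 0.9 [245.6, 174.9, 292.4, 201.2] [266.  187.8] 441
vial 0.72 [355.6, 215.7, 373.8, 248.1] [362.8 231.4] 275
spirit_level 0.65 [241.8, 175.5, 289.5, 203.2] [266.2 187.9] 451
ash_brick 0.69 [252.1, 184.3, 277.7, 212.9] [264.7 199.7] 452
crottin 0.57 [194.0, 158.8, 211.6, 184.8] [202.6 172.9] 342
price_stand 0.69 [352.9, 213.3, 373.9, 249.4] [362.5 230. ] 313
price_stand 0.36 [194.1, 160.4, 211.6, 184.3] [202.8 172.6] 350
honey 0.75 [256.5, 236.5, 284.4, 278.5] [272.4 258.1] 1008
honey 0.65 [256.1, 184.8, 275.6, 209.5] [265.2 200.2] 391
jam 0.65 [426.4, 240.9, 454.4, 283.5] [437.5 261.3] 1009
```

```bash
python3 - <<'E'
import cv2,numpy as np
a=cv2.imread("pics/scene0.png");b=cv2.imread("pics/side0.png")
s=1.4
def crop(i,l,t,r,bt,w): 
    c=i[int(t*s):int(bt*s),int(l*s):int(r*s)];return cv2.resize(c,(w,int(c.shape[0]*w/c.shape[1])),interpolation=cv2.INTER_CUBIC)
x=crop(a,220,160,420,300,400);y=crop(b,180,145,380,285,400)
z=np.vstack([np.hstack([x,y]),cv2.resize(np.hstack([a,b]),(800,300))]);print(z.shape)
cv2.imwrite("pics/v1.png",z)
E
```

```text
Traceback (most recent call last):
ValueError: all the input array dimensions except for the concatenation axis must match exactly, but along dimension 0, the array at index 0 has size 280 and the array at index 1 has size 279
```

```bash
python3 - <<'E'
import cv2,numpy as np
a=cv2.imread("pics/scene0.png");b=cv2.imread("pics/side0.png")
s=1.4
def crop(i,l,t,r,bt): 
    c=i[int(t*s):int(bt*s),int(l*s):int(r*s)];return cv2.resize(c,(400,280),interpolation=cv2.INTER_CUBIC)
x=crop(a,220,160,420,300);y=crop(b,180,145,380,285)
z=np.vstack([np.hstack([x,y]),cv2.resize(np.hstack([a,b]),(800,300))]);print(z.shape)
cv2.imwrite("pics/v1.png",z)
E
```

```text
(580, 800, 3)
```

View pics/v1.png

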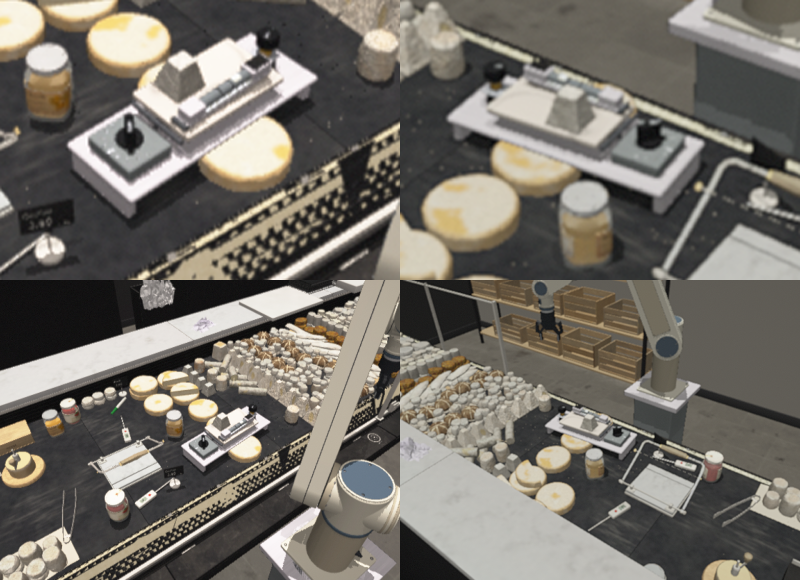

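The picture shows the shelf with its dial at scene px (284,227) and side px (305,212), and the foot knob at scene (353,180) and side (226,181). The level lies along the front, facing the robot, with the grey cheese behind it.

```bash
python3 - <<'E'
from h import *
a=robot.capture("scene");b=robot.capture("side")
d,e=tri([ray(a,(284,227)),ray(b,(304.7,212))]);print("dial",d,e)
f,e=tri([ray(a,(353.5,180)),ray(b,(226.5,181))]);print("foot",f,e)
m=[np.argwhere(robot.silhouettes("ash_brick",p)[0]["mask"]).mean(0)[::-1] for p in (a,b)]
print("brick",tri([ray(a,m[0]),ray(b,m[1])]))
v=(d-f)[:2];yaw=np.arctan2(-v[0],v[1]);print("sep",np.linalg.norm(v),"yaw",yaw)
for nm,l in(("crottin",.036),("price_stand",.05),("honey",.055)):
    for p in(a,):
        q=robot.silhouettes(nm,p)[0]["mask"];print(nm,at_z(p,np.argwhere(q).mean(0)[::-1],l))
E
```

```text
dial [0.57840196 0.08943727 0.08905464] [np.float64(0.0001785143082859629), np.float64(0.0001785143082860023)]
foot [ 0.60731081 -0.20094643  0.10778156] [np.float64(0.00036333815777481307), np.float64(0.00036333815777478206)]
brick (array([ 0.61801604, -0.03327825,  0.10601205]), [np.float64(0.0005734923648289178), np.float64(0.0005734923648289922)])
sep 0.29181915192765245 yaw 0.09922700718342647
crottin [ 0.53246181 -0.38668913  0.036     ]
price_stand [0.52761688 0.25979709 0.05      ]
honey [0.77191661 0.10987198 0.055     ]
```

>>> {"api": "jog_arm", "payload": {"series": [0.3,-0.24,0,0,0,0,1,0.65,-0.52,0,0,0,0,1,1,-0.8,0,0,0,0,1,1,-0.8,0,0,0,0,1]}}

```text
time: 1.95
tcp_pos: [0.347, -0.4134, 0.2311]
tool_rot: [0.972, 0.234, -0.0, -0.001]
contact_force: [-1.0, -0.9, 1.1]
opening: 0.0855
```

>>> {"api": "jog_arm", "payload": {"series": [0.3,-0.24,0,0,0,0,1,0.65,-0.52,0,0,0,0,1,1,-0.8,0,0,0,0,1,1,-0.8,0,0,0,0,1]}}

```text
time: 2.35
tcp_pos: [0.4109, -0.2744, 0.2314]
tool_rot: [0.972, 0.234, 0.0, -0.0]
contact_force: [-0.8, -0.4, -0.1]
opening: 0.0854
```

>>> {"api": "jog_arm", "payload": {"series": [0.3,-0.24,0,0,0,0,1,0.65,-0.52,0,0,0,0,1,1,-0.8,0,0,0,0,1,1,-0.8,0,0,0,0,1]}}

```text
time: 2.75
tcp_pos: [0.4753, -0.1351, 0.2316]
tool_rot: [0.972, 0.234, 0.001, 0.0]
contact_force: [0.6, -0.3, -1.3]
opening: 0.0854
```

>>> {"api": "jog_arm", "payload": {"series": [1,-0.8,0,0,0,-1,1,1,-0.8,0,0,0,-1,1,1,-0.8,0,0,0,-1,1,1,-0.8,0,0,0,-1,1,1,-0.8,0,0,0,-1,1,1,-0.8,0,0,0,-1,1,1,-0.8,0,0,0,-1,1,1,-0.8,0,0,0,-1,1,1,-0.8,0,0,0,-1,1,1,-0.8,0,0,0,-1,1,1,-0.8,0,0,0,-1,1,1,-0.8,0,0,0,-1,1]}}

```text
time: 3.95
tcp_pos: [0.5374, 0.0006, 0.2314]
tool_rot: [0.524, 0.852, -0.0, 0.0]
contact_force: [-0.1, -0.7, 0.6]
opening: 0.0851
```

```bash
cat >> h.py <<'E'
def go(target,psi):
    """shift and turn (full-scale units) to put the TCP at target, tool down, tool x at world angle psi"""
    s=robot.observe();T=rot(s["tool_rot"])
    G=np.array([[np.cos(psi),np.sin(psi),0],[np.sin(psi),-np.cos(psi),0],[0,0,-1]]).T
    print("tcp",np.round(s["tcp_pos"],4),"psi",round(float(np.arctan2(T[1,0],T[0,0])),3),"q6",s["qpos"][5].round(2),
     "-> shift",(T.T@(np.array(target)-s["tcp_pos"])/.12).round(3),"turn",(R.from_matrix(T.T@G).as_rotvec()/(np.pi/2)).round(3))
E
python3 - <<'E'
from h import *
s=robot.observe();p=robot.capture("wrist");print(p["mtx"],p["mount"])
for l in ("dial_grip","foot_grip","level_pad","vial"):
    for r in robot.silhouettes(l,p)[:1]:
        m=r["mask"];c=np.argwhere(m).mean(0)[::-1];print(l,round(r["confidence"],2),r["bbox"],c.round(1),at_z(p,c,.111,s).round(4))
cv2.imwrite("pics/w1.png",cv2.resize(p["pixels"],(784,588),interpolation=cv2.INTER_CUBIC))
go((.578,.089,.231),2.6)
E
```

```text
[[325.1922621    0.         274.31543213]
 [  0.         325.1922621  208.52170256]
 [  0.           0.           1.        ]] [[ 8.24813886e-05 -9.54095806e-01 -2.99501564e-01  7.59034767e-02]
 [ 9.99999980e-01  2.40802437e-05  1.98685198e-04 -4.56266648e-04]
 [-1.82352643e-04 -2.99501574e-01  9.54095789e-01 -1.43768553e-01]
 [ 0.00000000e+00  0.00000000e+00  0.00000000e+00  1.00000000e+00]]
dial_grip 0.95 [334.5, 105.9, 384.3, 160.9] [359.8 134.1] [0.5741 0.0834 0.111 ]
level_pad 0.73 [218.2, 185.1, 310.9, 361.6] [264.4 268.3] [ 0.5581 -0.0611  0.111 ]
vial 0.9 [218.6, 187.3, 307.5, 356.2] [264.1 268.9] [ 0.5581 -0.0618  0.111 ]
tcp [0.5372 0.0015 0.2313] psi 2.038 q6 -0.49 -> shift [0.498 0.632 0.003] turn [-0.     0.    -0.358]
```

View pics/w1.png

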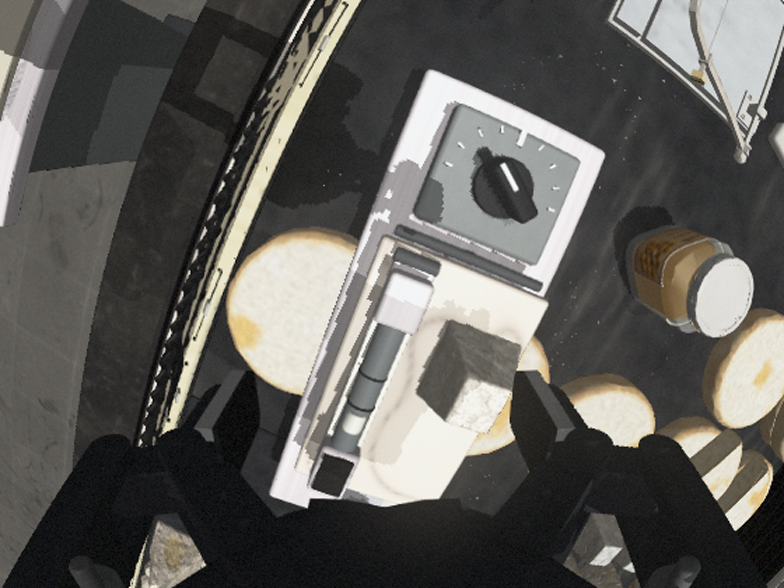

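The wrist view shows the dial bar running from (484,153), its pointer end, to (535,217) of 784 px, and the broad mark at (522,138). The bubble is at the pad end of the vial.

```bash
python3 - <<'E'
from h import *
s=robot.observe();p=robot.capture("wrist")
f=lambda x,y,z:at_z(p,(x/1.4,y/1.4),z,s)
A=f(484,153,.108);B=f(535,217,.108);print("bar",A,B,np.linalg.norm(A-B),(A+B)/2)
d=A-B;print("pointer ang",np.arctan2(d[1],d[0]))
w1=f(501,166,.111);w2=f(521,190,.111);d=w1-w2;print("white",w1,w2,"ang",np.arctan2(d[1],d[0]))
m=f(522,138,.082);print("mark",m)
c=[f(*q,.05) for q in ((430,70),(606,150),(272,497))]
print("deck corners",c); e=c[1]-c[0];g=c[0]-c[2];print(np.linalg.norm(e),np.linalg.norm(g),np.arctan2(e[1],e[0]),np.arctan2(g[1],g[0])-np.pi/2)
E
```

```text
bar [0.55428671 0.09690882 0.108     ] [0.60119932 0.07869851 0.108     ] 0.05032304088889104 [0.57774302 0.08780366 0.108     ]
pointer ang 2.771321544838786
white [0.56630462 0.0948754  0.111     ] [0.58406235 0.08843649 0.111     ] ang 2.7937392495405993
mark [0.57696608 0.1211806  0.082     ]
deck corners [array([0.50399437, 0.13785588, 0.05      ]), array([0.64841633, 0.15511533, 0.05      ]), array([ 0.54554231, -0.25783017,  0.05      ])]
0.1454496179971854 0.3978613880600162 0.11894296446387007 0.10461890253941819
```

```bash
python3 - <<'E'
from h import *
go((.580,.0875,.165),2.78)
E
```

```text
tcp [0.5372 0.0016 0.2313] psi 2.039 q6 -0.49 -> shift [0.478 0.641 0.553] turn [-0.     0.    -0.472]
```

>>> {"api": "jog_arm", "payload": {"series": [0.24,0.32,0,0,0,-0.1,0.3,0.48,0.64,0.1,0,0,-0.2,0.3,0.48,0.64,0.3,0,0,-0.3,0.3,0.48,0.64,0.5,0,0,-0.4,0.3,0.48,0.64,0.553,0,0,-0.472,0.3,0.48,0.64,0.553,0,0,-0.472,0.3,0.48,0.64,0.553,0,0,-0.472,0.3]}}

```text
time: 4.95
tcp_pos: [0.5799, 0.088, 0.1652]
tool_rot: [0.181, 0.983, 0.0, 0.0]
contact_force: [0.1, 0.4, 0.6]
opening: 0.0255
```

```bash
python3 - <<'E'
from h import *
s=robot.observe();p=robot.capture("wrist")
print(proj(p,s["tcp_pos"],s),s["opening"])
im=cv2.resize(p["pixels"],(1120,840),interpolation=cv2.INTER_CUBIC)
cv2.imwrite("pics/w2.png",im[240:840,160:960])
go((.580,.0875,.165),2.78)
E
```

```text
[275.72891761 268.35514804] 0.025465112610226062
tcp [0.5801 0.088  0.1657] psi 2.777 q6 -1.08 -> shift [-0.    -0.004  0.005] turn [ 0.     0.001 -0.002]
```

View pics/w2.png

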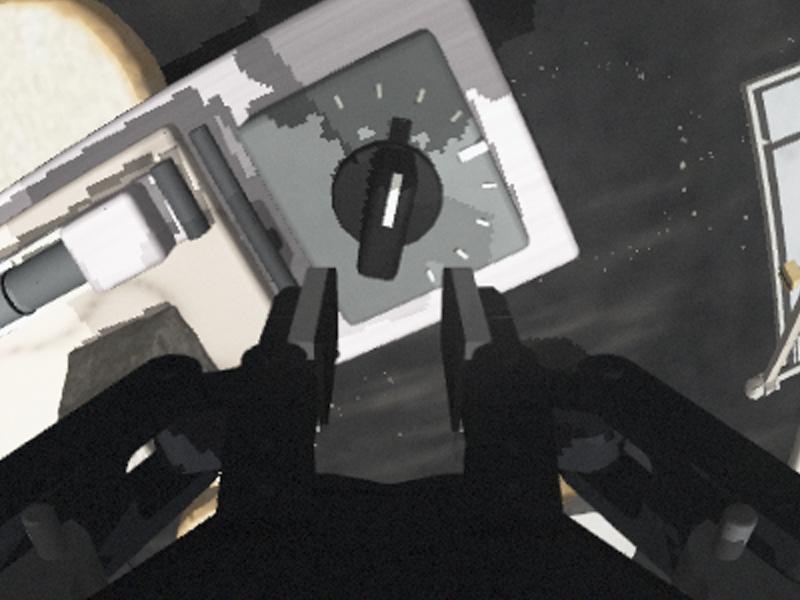

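The bar stands at crop (400,125)–(379,275). It leans slightly against the jaws, which straddle x≈395.

```bash
python3 - <<'E'
from h import *
s=robot.observe();p=robot.capture("wrist")
f=lambda x,y,z:at_z(p,((x+160)/2,(y+240)/2),z,s)
for a,b,z in(((398,175),(389,226),.111),((400,128),(378,272),.109)):
    A=f(*a,z);B=f(*b,z);d=A-B;print(A,B,(A+B)/2,np.linalg.norm(d),np.arctan2(d[1],d[0]))
c=f(387,191,.086);print("disc centre",c);m=f(472,153,.082);print(m,np.arctan2(*(m-c)[[1,0]]))
E
```

```text
[0.56723084 0.09533825 0.111     ] [0.58258465 0.08641117 0.111     ] [0.57490774 0.09087471 0.111     ] 0.01776041252801707 2.6149434718305926
[0.55348678 0.10122161 0.109     ] [0.59783175 0.07658826 0.109     ] [0.57565927 0.08890493 0.109     ] 0.05072749740481757 2.6345413825425155
disc centre [0.57891108 0.08705597 0.086     ]
[0.57758417 0.12070979 0.082     ] 1.61020417324895
```

>>> {"api": "jog_arm", "payload": {"series": [0.01,0,0.2,0,0,0.05,0.3,0.01,0,0.4,0,0,0.094,0.3,0.01,0,0.55,0,0,0.094,0.3,0.01,0,0.62,0,0,0.094,0.3,0.01,0,0.62,0,0,0.094,0.3,0.01,0,0.62,0,0,0.094,0,0.01,0,0.62,0,0,0.094,0,0.01,0,0.62,0,0,0.094,0,0.01,0,0.62,0,0,0.094,0,0.01,0,0.62,0,0,0.094,0], "force": 40}}

```text
time: 6.05
tcp_pos: [0.579, 0.088, 0.0915]
tool_rot: [0.251, 0.968, -0.0, 0.001]
contact_force: [-1.1, -5.0, 3.7]
opening: 0.0131
```

```bash
python3 - <<'E'
from h import *
go((.579,.0875,.091),1.67);s=robot.observe();print(s["torque"],s["contact_force"])
E
```

```text
tcp [0.579  0.088  0.0915] psi 2.633 q6 -0.93 -> shift [-0.002 -0.004  0.004] turn [0.001 0.001 0.613]
[-0.86122634  0.05773515 -0.07486533] [-1.13177516 -4.96712572  3.67735517]
```

>>> {"api": "jog_arm", "payload": {"series": [0,0,0,0,0,0.06,0,0,0,0,0,0,0.12,0,0,0,0,0,0,0.18,0,0,0,0,0,0,0.24,0,0,0,0,0,0,0.3,0,0,0,0,0,0,0.36,0,0,0,0,0,0,0.42,0,0,0,0,0,0,0.48,0,0,0,0,0,0,0.54,0,0,0,0,0,0,0.6,0,0,0,0,0,0,0.613,0,0,0,0,0,0,0.613,0]}}

```text
time: 7.25
tcp_pos: [0.5815, 0.0895, 0.0915]
tool_rot: [0.671, 0.741, 0.003, 0.002]
contact_force: [6.3, 1.8, -5.0]
opening: 0.0129
```

>>> {"api": "jog_arm", "payload": {"series": [0,0,0,0,0,0,0.3,0,0,0,0,0,0,0.3,0,0,0,0,0,0,0.3,0,0,-0.3,0,0,0,0.3,0,0,-0.62,0,0,0,0.3,0,0,-0.8,0,0,0,0.3,0,0,-0.8,0,0,0,0.3]}}

```text
time: 7.95
tcp_pos: [0.5805, 0.0888, 0.1902]
tool_rot: [0.671, 0.741, 0.002, 0.002]
contact_force: [-0.5, 0.5, -0.4]
opening: 0.0255
```

```bash
python3 - <<'E'
from h import *
s=robot.observe();p=robot.capture("wrist")
im=cv2.resize(p["pixels"],(1120,840),interpolation=cv2.INTER_CUBIC)
cv2.imwrite("pics/w3.png",im[140:740,160:960])
go((.579,.0875,.187),1.67)
E
```

```text
tcp [0.5793 0.0886 0.1881] psi 1.67 q6 0.03 -> shift [-0.009 -0.003  0.009] turn [ 0.002 -0.     0.   ]
```

View pics/w3.png

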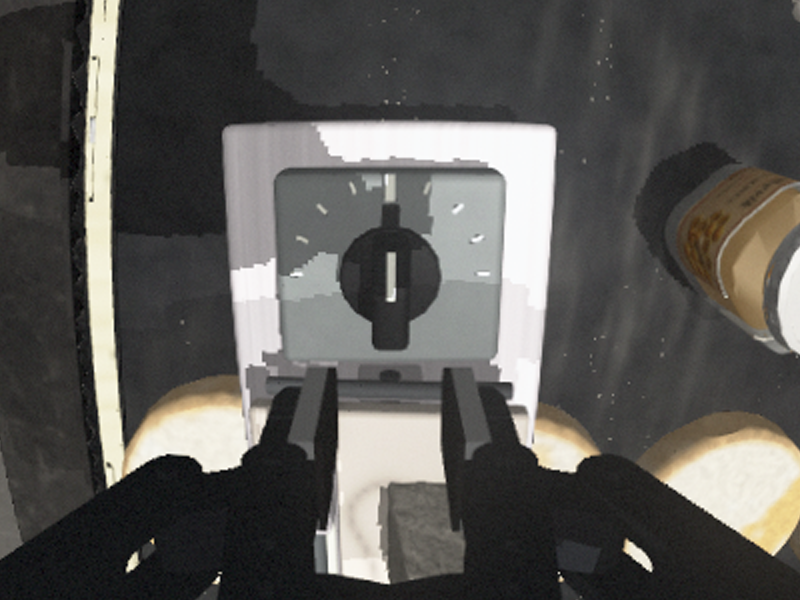

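The pointer is straight in line with the broad mark; both are at x≈391. Next I press the level to read the bubble.

>>> {"api": "jog_arm", "payload": {"series": [-0.3,-0.05,0,0,0,0,0,-0.65,-0.15,0,0,0,0,0,-0.94,-0.15,0,0,0,0,0,-0.94,-0.15,0,0,0,0,0]}}

```text
time: 8.4
tcp_pos: [0.5708, -0.0289, 0.185]
tool_rot: [0.672, 0.74, -0.001, -0.001]
contact_force: [0.2, -0.1, -0.3]
opening: 0.0
```

```bash
python3 - <<'E'
from h import *
go((.5658,-.140,.140),1.67)
E
```

```text
tcp [ 0.5708 -0.0289  0.185 ] psi 1.667 q6 -0.17 -> shift [-0.918 -0.13   0.376] turn [-0.002  0.    -0.002]
```

>>> {"api": "jog_arm", "payload": {"series": [-0.4,-0.08,0,0,0,0,0,-0.8,-0.13,0,0,0,0,0,-0.918,-0.13,0.2,0,0,0,0,-0.918,-0.13,0.376,0,0,0,0,-0.918,-0.13,0.376,0,0,0,0]}}

```text
time: 8.9
tcp_pos: [0.5643, -0.1361, 0.1375]
tool_rot: [0.671, 0.741, -0.002, -0.003]
contact_force: [-0.6, 0.1, -0.5]
opening: 0.0001
```

```bash
python3 - <<'E'
from h import *
s=robot.observe();p=robot.capture("wrist")
im=cv2.resize(p["pixels"],(1120,840),interpolation=cv2.INTER_CUBIC)
cv2.imwrite("pics/w4.png",im[140:740,160:960])
print(proj(p,s["tcp_pos"],s)*2-[160,140],proj(p,(.5658,-.140,.124),s)*2-[160,140])
go((.5658,-.140,.140),1.67)
E
```

```text
[389.40596639 394.76498449] [393.67435266 384.67307086]
tcp [ 0.5654 -0.136   0.1392] psi 1.67 q6 -0.36 -> shift [-0.034 -0.    -0.007] turn [-0.003 -0.001  0.   ]
```

View pics/w4.png

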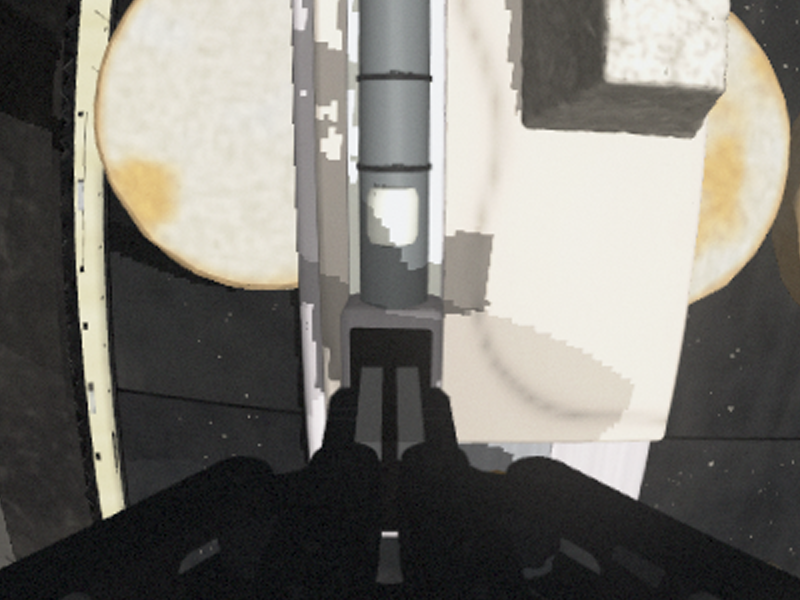

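The bubble is at crop (393,216), the rings at y=76 and y=167, and the fingertips are centred over the pad. I press down in steps.

>>> {"api": "jog_arm", "payload": {"series": [-0.02,0,0.05,0,0,0,0,-0.02,0,0.1,0,0,0,0,-0.02,0,0.13,0,0,0,0,-0.02,0,0.15,0,0,0,0,-0.02,0,0.165,0,0,0,0,-0.02,0,0.165,0,0,0,0]}}

```text
time: 9.55
tcp_pos: [0.5677, -0.1391, 0.1219]
tool_rot: [0.671, 0.741, 0.0, 0.0]
contact_force: [-0.3, 1.1, 2.6]
opening: 0.0001
```

>>> {"api": "jog_arm", "payload": {"series": [0,0,0.01,0,0,0,0,0,0,0.02,0,0,0,0,0,0,0.03,0,0,0,0,0,0,0.03,0,0,0,0,0,0,0.03,0,0,0,0]}}

```text
time: 10.05
tcp_pos: [0.5679, -0.1395, 0.1183]
tool_rot: [0.671, 0.741, 0.0, 0.001]
contact_force: [0.5, -2.9, 3.5]
opening: -0.0001
```

>>> {"api": "jog_arm", "payload": {"series": [0,0,0.01,0,0,0,0,0,0,0.02,0,0,0,0,0,0,0.03,0,0,0,0,0,0,0.03,0,0,0,0]}}

```text
time: 10.45
tcp_pos: [0.568, -0.1394, 0.1145]
tool_rot: [0.671, 0.741, 0.0, 0.001]
contact_force: [1.4, -4.3, 5.7]
opening: 0.0001
```

>>> {"api": "jog_arm", "payload": {"series": [0,0,0.005,0,0,0,0,0,0,0.01,0,0,0,0,0,0,0.01,0,0,0,0]}}

```text
time: 10.75
tcp_pos: [0.568, -0.1395, 0.1135]
tool_rot: [0.671, 0.741, 0.0, 0.001]
contact_force: [0.9, -4.0, 5.6]
opening: -0.0001
```

>>> {"api": "jog_arm", "payload": {"series": [0,0,0.01,0,0,0,0,0,0,0.01,0,0,0,0]}}

```text
time: 10.95
tcp_pos: [0.5682, -0.1396, 0.1129]
tool_rot: [0.671, 0.741, 0.0, 0.001]
contact_force: [-0.8, -4.5, 11.7]
opening: -0.0003
```

>>> {"api": "jog_arm", "payload": {"series": [0,0,0.01,0,0,0,0,0,0,0.01,0,0,0,0]}}

```text
time: 11.15
tcp_pos: [0.5683, -0.1397, 0.1124]
tool_rot: [0.671, 0.741, 0.0, 0.001]
contact_force: [-2.4, -4.3, 16.9]
opening: -0.0004
```

>>> {"api": "jog_arm", "payload": {"series": [0,0,0.005,0,0,0,0,0,0,0.005,0,0,0,0]}}

```text
time: 11.35
tcp_pos: [0.5684, -0.1397, 0.1121]
tool_rot: [0.671, 0.741, 0.0, 0.001]
contact_force: [-3.3, -3.7, 19.1]
opening: -0.0002
```

>>> {"api": "jog_arm", "payload": {"series": [0,0,-0.01,0,0,0,0,0,0,-0.01,0,0,0,0,0,0,-0.01,0,0,0,0,0,0,-0.01,0,0,0,0,0,0,-0.01,0,0,0,0,0,0,-0.01,0,0,0,0,0,0,-0.01,0,0,0,0,0,0,-0.01,0,0,0,0,0,0,-0.01,0,0,0,0,0,0,-0.01,0,0,0,0,0,0,-0.01,0,0,0,0,0,0,-0.01,0,0,0,0]}}

```text
time: 12.55
tcp_pos: [0.5683, -0.1397, 0.1127]
tool_rot: [0.671, 0.741, 0.0, 0.001]
contact_force: [-1.6, -4.6, 13.2]
opening: -0.0002
```

>>> {"api": "jog_arm", "payload": {"series": [0,0,0,0,0,0,0,0,0,0,0,0,0,0,0,0,0,0,0,0,0,0,0,0,0,0,0,0,0,0,0,0,0,0,0,0,0,0,0,0,0,0,0,0,0,0,0,0,0]}}

```text
time: 13.25
tcp_pos: [0.5682, -0.1397, 0.1127]
tool_rot: [0.671, 0.741, 0.0, 0.001]
contact_force: [-1.3, -4.3, 13.2]
opening: -0.0002
```

```bash
cat >> h.py <<'E'
def look(name):
    """unwarp the wrist view along the vial and save it"""
    s=robot.observe();p=robot.capture("wrist");print("F",np.round(s["contact_force"],1),"tcp",np.round(s["tcp_pos"],4))
    im=cv2.resize(p["pixels"],(2240,1680),interpolation=cv2.INTER_CUBIC)
    cv2.imwrite("pics/"+name,im[150:750,700:1500]);return s,p
E
python3 -c "
from h import *
look('w5.png')"
```

```text
F [-1.3 -4.3 13.2] tcp [ 0.5682 -0.1397  0.1127]
```

View pics/w5.png

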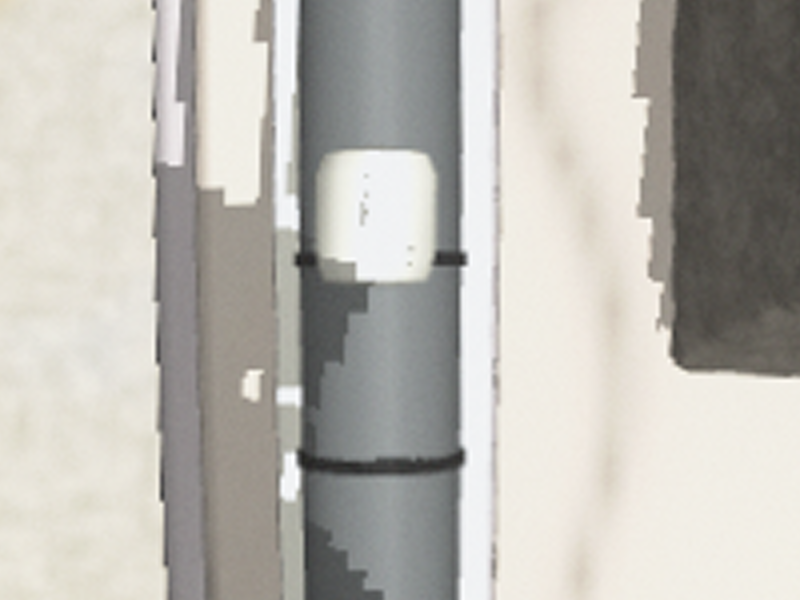

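The bubble centre is at y=216 against a ring middle of y=361 (9 px/mm), so it is about 15.5 mm to the left. The knob needs about 1.55 rad clockwise.

>>> {"api": "jog_arm", "payload": {"series": [0,0,-0.2,0,0,0,0,0,0,-0.45,0,0,0,0,0,0,-0.5,0,0,0,0.5,-0.2,0.1,-0.5,0,0,0,0.5,-0.53,0.28,-0.5,0,0,0,0.5,-0.53,0.28,-0.5,0,0,0,0.5,-0.53,0.28,-0.5,0,0,0,0.5]}}

```text
time: 14.0
tcp_pos: [0.6063, -0.1991, 0.1698]
tool_rot: [0.671, 0.741, -0.0, -0.001]
contact_force: [-0.6, -0.1, 0.1]
opening: 0.0427
```

```bash
python3 - <<'E'
from h import *
s=robot.observe();p=robot.capture("wrist")
r=robot.silhouettes("foot_grip",p)
for q in r[:2]:
    c=np.argwhere(q["mask"]).mean(0)[::-1];print(q["confidence"],q["bbox"],c,at_z(p,c,.115,s))
im=cv2.resize(p["pixels"],(1120,840),interpolation=cv2.INTER_CUBIC)
cv2.imwrite("pics/w6.png",im[240:840,160:960])
print(proj(p,(.608,-.200,.126),s)*2-[160,240],s["opening"])
go((.608,-.200,.1),1.67)
E
```

```text
0.66 [246.9, 198.6, 305.4, 262.4] [276.55076698 232.17932798] [ 0.60775566 -0.2016309   0.115     ]
[394.56232515 232.51374183] 0.042682494145191395
tcp [ 0.6059 -0.1981  0.1701] psi 1.671 q6 -0.43 -> shift [-0.019  0.018  0.584] turn [-0.002 -0.001  0.   ]
```

View pics/w6.png

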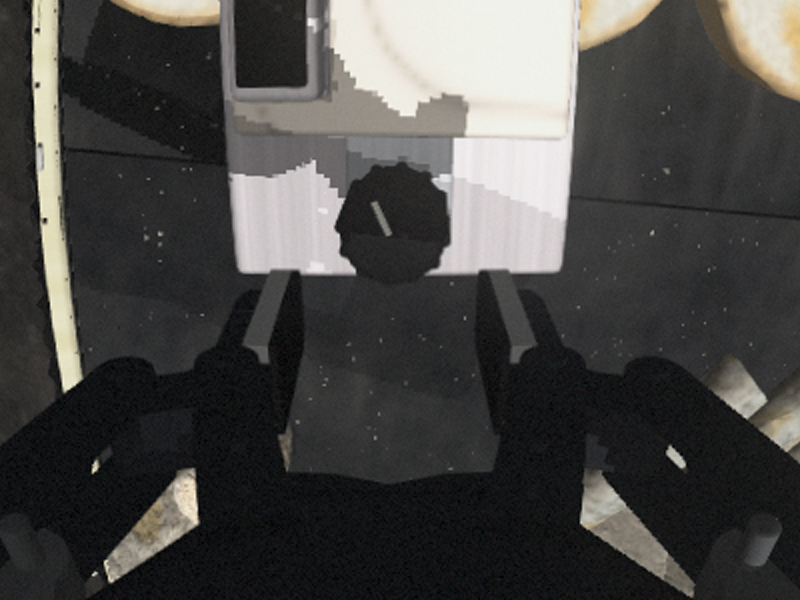

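The knob is centred at crop (393,225) between the jaws, and its white index line runs (375,203)–(390,237). Descend and grip.

>>> {"api": "jog_arm", "payload": {"series": [-0.02,0.02,0.2,0,0,0,0.55,-0.02,0.02,0.4,0,0,0,0.55,-0.02,0.02,0.5,0,0,0,0.55,-0.02,0.02,0.58,0,0,0,0.55,-0.02,0.02,0.58,0,0,0,0.55,-0.02,0.02,0.58,0,0,0,0,-0.02,0.02,0.58,0,0,0,0,-0.02,0.02,0.58,0,0,0,0,-0.02,0.02,0.58,0,0,0,0,-0.02,0.02,0.58,0,0,0,0], "force": 30}}

```text
time: 15.1
tcp_pos: [0.6084, -0.2012, 0.1026]
tool_rot: [0.671, 0.741, -0.001, -0.001]
contact_force: [-5.9, 0.3, 1.8]
opening: 0.0336
```

>>> {"api": "jog_arm", "payload": {"series": [0,0,0,0,0,0.08,0,0,0,0,0,0,0.16,0,0,0,0,0,0,0.24,0,0,0,0,0,0,0.32,0,0,0,0,0,0,0.4,0,0,0,0,0,0,0.48,0,0,0,0,0,0,0.56,0,0,0,0,0,0,0.64,0,0,0,0,0,0,0.72,0,0,0,0,0,0,0.8,0,0,0,0,0,0,0.88,0,0,0,0,0,0,0.96,0]}}

```text
time: 16.3
tcp_pos: [0.6098, -0.2014, 0.1051]
tool_rot: [0.997, 0.079, 0.0, 0.0]
contact_force: [-8.4, 2.3, 18.6]
opening: 0.0337
```

>>> {"api": "jog_arm", "payload": {"series": [0,0,0,0,0,0.02,0,0,0,0,0,0,0.02,0,0,0,0,0,0,0.02,0]}}

```text
time: 16.6
tcp_pos: [0.6099, -0.2014, 0.1053]
tool_rot: [0.998, 0.065, 0.0, 0.0]
contact_force: [-8.3, 1.3, 18.2]
opening: 0.034
```

```bash
python3 - <<'E'
from h import *
go((.608,-.2005,.102),0.1)
print(robot.observe()["contact_force"],robot.observe()["torque"])
E
```

```text
tcp [ 0.6099 -0.2014  0.1053] psi 0.131 q6 1.1 -> shift [-0.015 -0.01   0.027] turn [ 0.   -0.    0.02]
[-8.26286439  1.29771594 18.17540881] [0.70778492 1.3971943  0.03667901]
```

>>> {"api": "jog_arm", "payload": {"series": [0,0,0,0,0,0,0.55,0,0,0,0,0,0,0.55,0,0,0,0,0,0,0.55,0,0,-0.3,0,0,0,0.55,0,0,-0.5,0,0,0,0.55,0,0,-0.5,0,0,0,0.4]}}

```text
time: 17.2
tcp_pos: [0.6123, -0.2021, 0.1655]
tool_rot: [0.998, 0.066, 0.003, 0.001]
contact_force: [1.1, -0.1, 0.2]
opening: 0.0349
```

>>> {"api": "jog_arm", "payload": {"series": [0,0,0,0,0,-0.98,0,0,0,0,0,0,-0.98,0,-0.28,-0.56,0,0,0,-0.98,0,-0.28,-0.56,0,0,0,-0.98,0,-0.28,-0.56,0,0,0,-0.98,0,-0.28,-0.56,0,0,0,-0.98,0,-0.28,-0.56,0,0,0,-0.98,0,-0.28,-0.56,0,0,0,-0.98,0,-0.28,-0.56,0,0,0,-0.98,0,-0.28,-0.56,0,0,0,-0.98,0,-0.28,-0.56,0,0,0,-0.98,0,-0.28,-0.56,0,0,0,-0.98,0]}}

```text
time: 18.4
tcp_pos: [0.5673, -0.1389, 0.1609]
tool_rot: [0.671, 0.742, -0.0, -0.001]
contact_force: [-0.2, -0.3, 0.4]
opening: -0.0003
```

```bash
python3 - <<'E'
from h import *
go((.567,-.1395,.122),1.67)
E
```

```text
tcp [ 0.5673 -0.1389  0.1609] psi 1.671 q6 -0.36 -> shift [-0.005 -0.003  0.324] turn [-0.001 -0.     0.   ]
```

>>> {"api": "jog_arm", "payload": {"series": [0,0,0.1,0,0,0,0,0,0,0.2,0,0,0,0,0,0,0.25,0,0,0,0,0,0,0.28,0,0,0,0,0,0,0.3,0,0,0,0,0,0,0.32,0,0,0,0,0,0,0.33,0,0,0,0,0,0,0.34,0,0,0,0,0,0,0.345,0,0,0,0,0,0,0.345,0,0,0,0]}}

```text
time: 19.4
tcp_pos: [0.568, -0.1393, 0.1208]
tool_rot: [0.671, 0.741, 0.0, 0.0]
contact_force: [-1.7, -2.3, 2.8]
opening: 0.0002
```

>>> {"api": "jog_arm", "payload": {"series": [0,0,0.01,0,0,0,0,0,0,0.02,0,0,0,0,0,0,0.02,0,0,0,0]}}

```text
time: 19.7
tcp_pos: [0.5683, -0.1393, 0.1182]
tool_rot: [0.671, 0.741, 0.0, 0.001]
contact_force: [-0.3, -3.6, 4.6]
opening: -0.0003
```

>>> {"api": "jog_arm", "payload": {"series": [0,0,0.01,0,0,0,0,0,0,0.01,0,0,0,0]}}

```text
time: 19.9
tcp_pos: [0.5684, -0.1394, 0.1171]
tool_rot: [0.671, 0.741, 0.0, 0.001]
contact_force: [-0.9, -4.5, 5.6]
opening: -0.0003
```

>>> {"api": "jog_arm", "payload": {"series": [0,0,0.01,0,0,0,0,0,0,0.01,0,0,0,0]}}

```text
time: 20.1
tcp_pos: [0.5685, -0.1394, 0.1162]
tool_rot: [0.671, 0.741, 0.0, 0.001]
contact_force: [-1.1, -4.5, 8.1]
opening: 0.0003
```

>>> {"api": "jog_arm", "payload": {"series": [0,0,0.005,0,0,0,0,0,0,0.005,0,0,0,0]}}

```text
time: 20.3
tcp_pos: [0.5685, -0.1395, 0.116]
tool_rot: [0.671, 0.741, 0.0, 0.001]
contact_force: [-2.0, -3.5, 10.6]
opening: -0.0004
```

Flat at about 11 N. I add a little, then let the bubble settle for 2 s.

>>> {"api": "jog_arm", "payload": {"series": [0,0,0.004,0,0,0,0,0,0,0.004,0,0,0,0,0,0,0.004,0,0,0,0,0,0,0.004,0,0,0,0,0,0,0.004,0,0,0,0,0,0,0.004,0,0,0,0,0,0,0.004,0,0,0,0,0,0,0.004,0,0,0,0,0,0,0.004,0,0,0,0,0,0,0.004,0,0,0,0,0,0,0.004,0,0,0,0,0,0,0.004,0,0,0,0]}}

```text
time: 21.5
tcp_pos: [0.5686, -0.1395, 0.1158]
tool_rot: [0.671, 0.741, 0.0, 0.001]
contact_force: [-2.7, -3.7, 12.7]
opening: -0.0002
```

>>> {"api": "jog_arm", "payload": {"series": [0,0,0,0,0,0,0,0,0,0,0,0,0,0,0,0,0,0,0,0,0,0,0,0,0,0,0,0,0,0,0,0,0,0,0,0,0,0,0,0,0,0,0,0,0,0,0,0,0,0,0,0,0,0,0,0,0,0,0,0,0,0,0,0,0,0,0,0,0,0]}}

```text
time: 22.5
tcp_pos: [0.5686, -0.1395, 0.1158]
tool_rot: [0.671, 0.741, 0.0, 0.001]
contact_force: [-2.5, -4.6, 12.2]
opening: -0.0002
```

```bash
python3 -c "
from h import *
look('w7.png')"
```

```text
F [-2.5 -4.6 12.2] tcp [ 0.5686 -0.1395  0.1158]
```

View pics/w7.png

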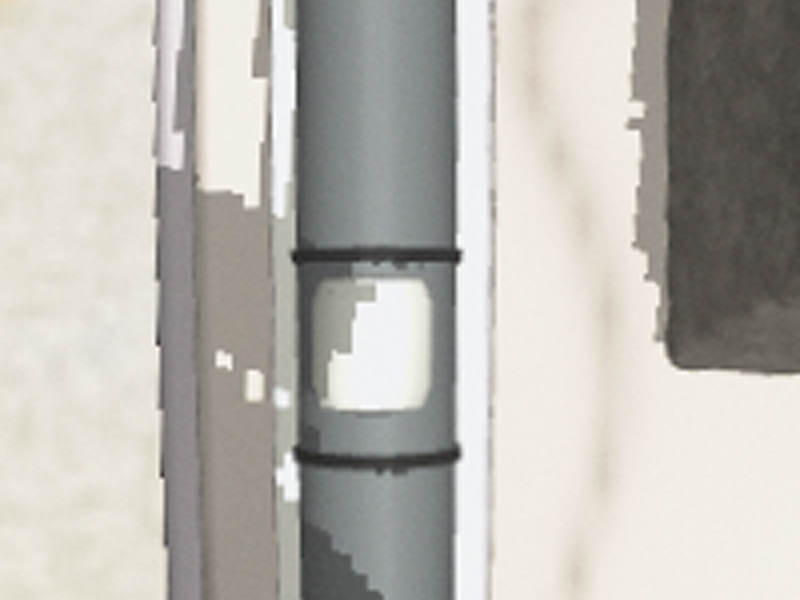

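The bubble spans y=279–411 between rings at y=256 and y=458. Its centre is about 1 mm left of the middle, which is between the rings. I check that it has settled, then hand in.

>>> {"api": "jog_arm", "payload": {"series": [0,0,0,0,0,0,0,0,0,0,0,0,0,0,0,0,0,0,0,0,0,0,0,0,0,0,0,0,0,0,0,0,0,0,0,0,0,0,0,0,0,0,0,0,0,0,0,0,0,0,0,0,0,0,0,0,0,0,0,0,0,0,0,0,0,0,0,0,0,0]}}

```text
time: 23.55
tcp_pos: [0.5686, -0.1395, 0.1158]
tool_rot: [0.671, 0.741, 0.0, 0.001]
contact_force: [-3.0, -4.2, 13.9]
opening: -0.0001
```

```bash
python3 - <<'E'
from h import *
look("w8.png")
for n in("w7","w8"):
    g=cv2.imread(f"pics/{n}.png",0)[:,385:425].mean(1);y=np.where(g>190)[0];d=np.where(g<75)[0];print(n,"bubble",y.min(),y.max(),y.mean(),"rings",[x for x in d if x<270 or x>440])
p=robot.capture("scene")
for r in robot.silhouettes("ash_brick",p)[:1]:print(np.argwhere(r["mask"]).mean(0)[::-1])
E
```

```text
F [-3.  -4.2 13.9] tcp [ 0.5686 -0.1395  0.1158]
w7 bubble 280 408 344.0 rings [np.int64(250), np.int64(251), np.int64(252), np.int64(253), np.int64(254), np.int64(255), np.int64(256), np.int64(257), np.int64(258), np.int64(259), np.int64(260), np.int64(457), np.int64(458), np.int64(459), np.int64(460), np.int64(461), np.int64(462), np.int64(463), np.int64(464), np.int64(465), np.int64(466)]
w8 bubble 281 408 344.5 rings [np.int64(250), np.int64(251), np.int64(252), np.int64(253), np.int64(254), np.int64(255), np.int64(256), np.int64(257), np.int64(258), np.int64(259), np.int64(260), np.int64(457), np.int64(458), np.int64(459), np.int64(460), np.int64(461), np.int64(462), np.int64(463), np.int64(464), np.int64(465), np.int64(466)]
[309.43735763 198.35990888]
```

```bash
python3 -c "
from h import *
print(robot.hand_in())"
```

```text
the job is handed in; nothing more can be done
None
```

The shelf is set and the job is handed in, with the gripper still pressing the level flat. `hand_in` reports no verdict, so success rests on the checks below.

- **Rake dial:** I turned it about 0.96 rad clockwise. The close-up afterwards showed the pointer in line with the long broad mark. I did not photograph the dial again at the end, but nothing touched it after that.
- **Foot knob:** The first press showed the bubble about 15.5 mm to the left, so I turned the knob about 1.54 rad clockwise.
- **Level at hand-in:** It was pressed flat with about 12–14 N.
- **Bubble:** It had settled between the rings, about 1–1.4 mm left of the middle (limit 3 mm). Two pictures a second apart agreed to within 0.1 mm. The turn should have left it about 0.2 mm off, so the two figures differ by roughly a millimetre, perhaps from a slight slip in the grip. I did not correct it, since it was inside the limit.
- **Cheese and goods:** The grey cheese is still in place, within about a pixel of where it started. I did not measure the jars, drum cheese or price stand again, but the arm never worked close to them.

The whole job took about 24 s of the 72 s allowed.

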